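# Lay the plaster steps on their back against the stop

### The job

The stepped plaster block stands on its tall end on the model stand: push it high on the stepped side so that it topples, without being lifted, onto its flat back with the steps facing up and the thin end towards the stop. Then push it along the board until the thin end bears squarely on the rubber face of the stop, press it home gently with about 10 newtons on the stop (never 20 or more, which would spoil its setting), and leave it there touching the rubber. Do not disturb the other things.

Things in the scene. Friction and masses are not known exactly. Their poses are not given: they have to be found in the camera images.
- stand: model stand: plywood board 320 mm (its x) by 560 mm (its y), 18 mm thick, fixed. Origin: in the underside, mid-width, 10 mm to +y of mid-length; its top is 18 mm above. Its +y points to the stop, roughly to the robot's left; the yaw varies. Nothing on the board is fastened but the stop.
- stop: stop at the board's +y end: a wooden beam carrying a sliding cross bar with a rubber face towards -y, 290 mm long, top 42 mm above the board. Origin: on the board's top, mid-width, in the plane of the face when the bar is fully back; axes as the stand's. The bar is clamped anywhere 0 to 25 mm in front (-y) of that plane, not measured: find it by feel or sight. The rubber gives 1 mm per 6 N, 5 mm at most.
- block: hollow plaster staircase of three steps, standing on its tall end: 100 wide (x), 88 deep (y), 170 mm tall. Origin: centre of the underside as it stands. Its +y faces out of the flat back (plane y = +44 mm), at the start towards the stop within 0.2 rad. Depth from the back plane: 88 mm up to height 57, 59 mm up to 114, 29 mm above. About 0.6 kg; mass and friction vary.
- riser (a point): middle of the uppermost riser, on the stepped (-y) side of the block near its top: body y +15, z 142 mm. About 1 to 2 N here tips the block; it overbalances onto its back at some 28 degrees of lean, and falls clear of the finger.
- heel (a point): middle of the block's lower back edge as it stands (body y +44 mm, z 0): the edge it turns about. Once it lies, the face rising 88 mm above this edge, 100 mm wide, is the rear one to push on. Sliding the lying block takes some 2 to 7 N while it moves (about 1 N is left when the push pauses), on top of the force on the stop.
- top_end (a point): middle of the back edge of the block's thin end (body y +44, z 170 mm); once it lies, this is at board level in the middle of the leading end, which is 29 mm high and 100 mm wide.
- column: small round plaster column, 56 mm across the foot, 120 mm tall, standing on the board in the lane beside the stepped block; origin under its centre. Bystander.
- ink: small glass ink jar, 40 mm across, 60 mm tall, standing at the end of the board far from the stop. Bystander; origin under its centre.
- tumbler: empty glass tumbler, 76 mm across, 95 mm tall, on the table to the left of the board. Bystander; origin under its centre.
- jar: green glass jar with a steel lid, 72 mm across, 100 mm tall, on the table to the right of the board. Bystander; origin under its centre.
- brush: paint brush lying on the table to the right of the board. Bystander.
- stone: dark eraser, 45 x 35 x 22 mm, on the table to the left of the board. Bystander; origin under its centre.
Mind the look-alikes: they are no part of the job. Leave any orange or pink look-alike of the block alone.

How it is judged:
On the way, in this order (a step that is already met when the one before it is completed fails the run):
1. the block lies on its flat back, thin end towards the stop, not yet at the stop (angle between block's own y axis and vertical above 3.04 rad and angle between the z axis of block and the y axis of stop, either way round below 0.8 rad and contact force between block and stop below 0.5 N), for 0.2 s.
2. the lying block is pressed squarely (within 0.04 rad) on the stop with more than 5 N (angle between block's own y axis and vertical above 3.04 rad and angle between the z axis of block and the y axis of stop, either way round below 0.04 rad and contact force between block and stop above 5 N), for 0.3 s.
At the end, for the whole second after the job is handed in: The block lies on its flat back (within 0.1 rad), steps up, square to the stop within 0.04 rad, thin end still touching the rubber face (contact above 0.2 N), and at rest (angle between block's own y axis and vertical above 3.04 rad and angle between the z axis of block and the y axis of stop, either way round below 0.04 rad and y of top_end in the frame of stop between -0.032 and 0.006 m and contact force between block and stop above 0.2 N and linear speed of block below 0.01 m/s).
It fails at once if the block presses on the stop with more than 20 N (contact force between block and stop above 20 N).
It fails at once if the block is lifted: its heel edge rises more than 20 mm off the board (z of heel in the frame of stand above 0.038 m).
It fails at once if another thing is disturbed (moved more than 15 mm) (distance of any of column, ink, tumbler, jar, brush, stone from where it was at the start of the episode above 0.015 m).
It also fails if it takes over 58 s, if anything falls off the work surface, if the arm or the gripper's body presses on something with over 40 N, if the wrist force passes 120 N, or if a joint passes its speed limit or range.

### The arm

A 6-joint arm with a two-finger parallel gripper is mounted at the origin on the work surface. World frame = base frame: x ahead of the robot, y to its left, z up, the work surface at z = 0. Lengths are in m, angles in rad, forces in N, time in s.
With the tool pointing down it reaches from about 0.425 to 0.925 m from the base axis. Payload 12.5 kg.
Tool frame: the origin (TCP) lies at the very end of the fingers, on their centre line; the grasp point (between the pads) lies 19 mm behind it; z points along the fingers, y is the direction in which the jaws open and shut (so a half turn about z gives the same grasp; the last joint's range is limited). The gripper opens to 85 mm and grips with 20 to 120 N. Pads are 22 mm wide; open, the fingers measure 114 mm over their backs; the gripper's body (76 mm by 85 mm) begins 54 mm behind the grasp point. The pads swing forward as they close: fully open they stand 13 mm farther back than shut.
Start: joints at [1.181, 0.491, 1.559, -0, 1.092, -0.106], TCP at [0.175, 0.6, 0.231] pointing down, gripper open.
Joint ranges: [-3.1, 3.1], [-0.84, 2.19], [0.05, 2.79], [-1.13, 4.28], [0.06, 2.93], [-2.69, 2.69]. Speed limits (rad/s): [2.22, 2.22, 2.79, 3.14, 3.14, 3.14].

### API

Orientations are given as a 3x3 rotation matrix whose columns are the frame's x, y, z axes.
In Python, from station import robot, telemetry, eyes gives the robot as it stands. Calls block until the motion is done:
- robot.goto(position, orientation): joint-space move of the TCP to a pose.
- robot.move_l(position, orientation=None, velocity=0.15, until_force=None): straight line of the TCP; orientation=None keeps the orientation; velocity is the mean speed in m/s. With until_force (N) it stops when the force on the tool has changed by that much, and returns True; else False.
- robot.move_joints(angles): joint-space move.
- robot.grip(opening, strength=None): finger opening in m; strength is the grip in N (None keeps the last); returns when the fingers have stopped.
- robot.wait(seconds).
- robot.inverse_kinematics(position, orientation): joint angles nearest the present ones, or None.
- telemetry.get_obs(): the state.
- eyes.grab_frame(name): name is "side" or "top"; returns (picture, depth): 400x640x3 uint8, red, green, blue; 400x640 float32, m along the optical axis (not along the pixel's ray), 0 where there is no reading.
- eyes.get_calibration(name): a dict with "fx", "fy", "cx", "cy" (pixels), "cam_to_world" (4x4, takes a point from camera to world coordinates). Camera axes: x right, y up, looking along -z (the intrinsics and any distortion apply to the point x, -y, -z); pixel columns grow to the right and rows downward; lengths in m; the calibration is good to about 2 mm. A picture is of the moment at which its call begins. get_calibration takes no time and is no camera call.
A pose or a line that the arm cannot do raises robot.PlanningError and nothing moves.
- robot.close_job(): hands the job in, once; it reports no verdict.
The state is a dict: "time": time; "joints": joint angles; "joint_vel": joint speeds; "effort": joint torques, N m; "eef_pos": TCP position; "eef_rot": TCP orientation; "contact_force": force on the tool from outside, world axes, zero at the start; "ft_torque": the same for the moment, N m; "width": finger opening in m.
Only numpy, scipy, OpenCV 4.12 (cv2) and the standard library are available. Lean on these libraries where they do the work, as an engineer would, in place of code of your own. Each camera call takes 0.05 s, during which the arm holds its last target. There are 200 camera calls.

## Working session

There is one attempt and no reset: what is moved stays moved. The work goes in short steps, each a Python script; the robot and the scene stay as the last script left them, time stands still between calls to the robot, and variables do not carry over. Pictures are saved under pics/ and viewed, about 8 in all and at most 12, crops included, and the job is handed in when it is done.

```bash
ls; mkdir -p pics; cat > h.py <<'E'
from station import robot, telemetry, eyes
import numpy as np, cv2
def grab(n):
    p,d=eyes.grab_frame(n); return p,d,eyes.get_calibration(n)
def pts(d,c):
    v,u=np.mgrid[0:d.shape[0],0:d.shape[1]]
    P=np.stack([(u-c['cx'])/c['fx']*d,-(v-c['cy'])/c['fy']*d,-d],-1)
    T=np.array(c['cam_to_world']); W=P@T[:3,:3].T+T[:3,3]; W[d<=0]=np.nan; return W
def save(n,p): cv2.imwrite(n,cv2.cvtColor(p,cv2.COLOR_RGB2BGR))
E
python3 - <<'E'
from h import *
for n in("top","side"):
    p,d,c=grab(n); save(f"pics/{n}0.png",p); np.savez(f"{n}0.npz",p=p,d=d)
    print({k:np.round(v,3).tolist() for k,v in c.items()}, (d>0).mean())
print(telemetry.get_obs())
E
```

```text
pics
{'fx': 515.49, 'fy': 515.49, 'cx': 321.493, 'cy': 199.762, 'cam_to_world': [[0.018, 0.997, -0.081, 0.275], [-1.0, 0.017, -0.004, 0.002], [-0.002, 0.081, 0.997, 1.911], [0.0, 0.0, 0.0, 1.0]]} 0.99605078125
{'fx': 502.479, 'fy': 502.479, 'cx': 325.453, 'cy': 191.922, 'cam_to_world': [[-0.959, 0.225, -0.172, 0.208], [-0.283, -0.727, 0.626, 0.85], [0.016, 0.649, 0.76, 1.153], [0.0, 0.0, 0.0, 1.0]]} 0.996265625
{'time': 0.1, 'joints': array([ 1.18137764e+00,  4.91529087e-01,  1.55940853e+00, -1.83898371e-05,
        1.09171112e+00, -1.05618060e-01]), 'joint_vel': array([ 0.0008002 , -0.00101772, -0.00141482,  0.00035945,  0.00044035,
       -0.00096814]), 'effort': array([ 2.31116093e-03, -6.19449878e+01, -2.62024730e+01, -9.77711761e-05,
        2.91890348e-03, -2.04633682e-05]), 'eef_pos': array([0.17491672, 0.59980536, 0.23076077]), 'eef_rot': array([[-9.60000532e-01,  2.79997911e-01, -3.85845281e-04],
       [ 2.79998160e-01,  9.60000033e-01, -9.83210283e-04],
       [ 9.51146573e-05, -1.05191836e-03, -9.99999442e-01]]), 'contact_force': array([ 0.1779082 , -1.08506499,  0.09065433]), 'ft_torque': array([-0.02115758,  0.01742649, -0.01272846]), 'width': 0.08561818231471681}
```

View pics/top0.png

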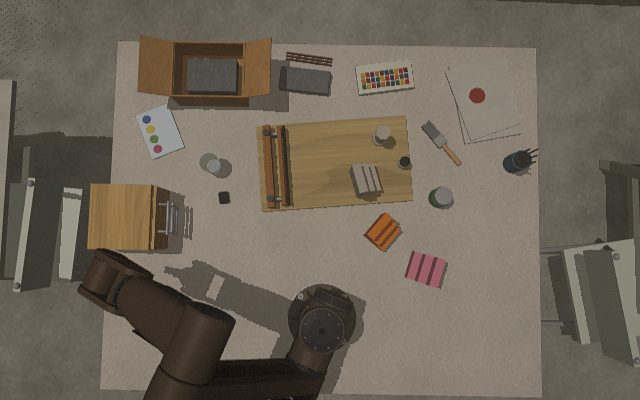

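View pics/side0.png

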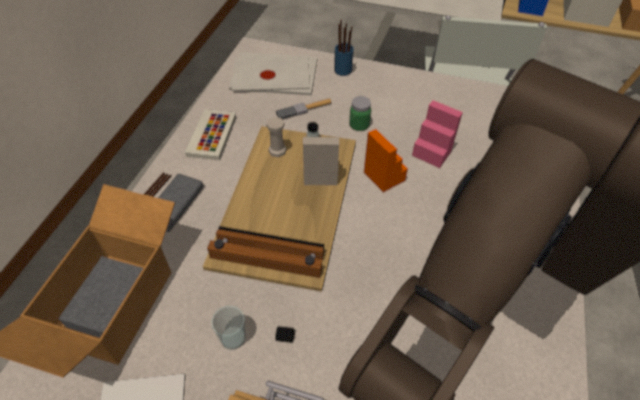

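The top view shows the block candidates: white/grey stepped block on the board (365,180), orange (383,231) and pink (427,269), both off the board. The white one is the target. The stop is at (275,165), column (382,135), ink (405,162), tumbler (213,163), jar (441,198), brush (440,142) and stone (224,197).

```bash
python3 - <<'E'
from h import *
A={n:np.load(n+"0.npz") for n in("top","side")}
d=A["top"]["d"];p=A["top"]["p"];W=pts(d,eyes.get_calibration("top"))
Ws=pts(A["side"]["d"],eyes.get_calibration("side"))
hsv=cv2.cvtColor(p,cv2.COLOR_RGB2HSV)
reg=np.zeros(d.shape,bool);reg[105:220,245:420]=1
print("table z",np.nanmedian(W[290:330,480:520,2]),"board z",np.nanmedian(W[140:190,310:340,2]))
m=(reg&(hsv[...,1]>70)&(W[...,2]<0.09)&(W[...,2]>-.01)).astype(np.uint8)
m=cv2.morphologyEx(m,cv2.MORPH_OPEN,np.ones((3,3)))
m[155:215,360:420]|=0
cs,_=cv2.findContours(m,cv2.RETR_EXTERNAL,cv2.CHAIN_APPROX_NONE);c=max(cs,key=cv2.contourArea)
# project contour px onto z=.018
cal=eyes.get_calibration("top");T=np.array(cal["cam_to_world"])
def ray(u,v,z,cal=cal):
    T=np.array(cal["cam_to_world"]);r=T[:3,:3]@np.array([(u-cal['cx'])/cal['fx'],-(v-cal['cy'])/cal['fy'],-1]);return T[:3,3]+r*(z-T[2,3])/r[2]
P=np.array([ray(u,v,.018)[:2] for u,v in c[:,0]],np.float32)
h=cv2.convexHull(P);r=cv2.minAreaRect(h);print("board rect",r);B=cv2.boxPoints(r);print(B)
np.set_printoptions(precision=4,suppress=True)
# stand frame: y axis along long side towards +y
e=[B[(i+1)%4]-B[i] for i in range(4)];L=max(e,key=np.linalg.norm);ya=L/np.linalg.norm(L);ya*=np.sign(ya[1]);xa=np.array([ya[1],-ya[0]])
o=np.array(r[0])-0.01*0+0.0*ya  # centre
o=o+0.01*ya; print("o",o,"yaw",np.arctan2(xa[1],xa[0]))
for nm,WW,pp in(("top",W,p),("side",Ws,A["side"]["p"])):
    q=WW[...,:2]-o;X=q@xa;Y=q@ya;Z=WW[...,2];H=cv2.cvtColor(pp,cv2.COLOR_RGB2HSV)
    ins=(abs(X)<.17)&(abs(Y)<.3)
    print(nm,"board z",np.nanmedian(Z[ins&(abs(Y-.1)<.03)&(abs(X)<.1)]))
    for x in(-.1,0,.1):
        s=ins&(abs(X-x)<.02)&(Y>.1)
        for y in np.arange(.15,.29,.005):
            k=s&(abs(Y-y)<.0025)
            if k.any(): print((x,round(y,3),round(float(np.nanmedian(Z[k])),3)),end=" ")
        print()
    obj=ins&(Y<.13)&(Z>.03)
    n,l,st,ce=cv2.connectedComponentsWithStats(obj.astype(np.uint8))
    for i in range(1,n):
        if st[i,4]>15:
            k=l==i;print("obj",ce[i],st[i,4],"XY",np.median(X[k]),np.median(Y[k]),"zmax",Z[k].max())
    big=l==1+np.argmax(st[1:,4])
    for lo,hi in((.17,.2),(.115,.14),(.06,.085)):
        k=big&(Z>lo)&(Z<hi)
        if k.sum()>5:
            print("layer",lo,k.sum(),np.nanmedian(Z[k]),cv2.minAreaRect(np.stack([X[k],Y[k]],1).astype(np.float32)),"world",W[k][:,:2].mean(0) if nm=="top" else Ws[k][:,:2].mean(0))
C=p[95:225,240:430];save("pics/crop.png",cv2.resize(C,None,fx=4,fy=4,interpolation=cv2.INTER_CUBIC))
E
```

```text
table z -0.0001166451032811322 board z 0.017840354856860197
board rect ((0.5680897235870361, -0.0343720018863678), (0.32235264778137207, 0.5612761378288269), 5.221646785736084)
[[ 0.38204175  0.23043299]
 [ 0.4331228  -0.32851392]
 [ 0.7541377  -0.299177  ]
 [ 0.70305663  0.25976992]]
o [ 0.5672 -0.0244] yaw 0.09113488
top board z 0.018090300156446748
(-0.1, np.float64(0.15), 0.018) (-0.1, np.float64(0.155), 0.017) (-0.1, np.float64(0.16), 0.019) (-0.1, np.float64(0.165), 0.058) (-0.1, np.float64(0.17), 0.06) (-0.1, np.float64(0.175), 0.035) (-0.1, np.float64(0.18), 0.065) (-0.1, np.float64(0.185), 0.06) (-0.1, np.float64(0.19), 0.062) (-0.1, np.float64(0.195), 0.02) (-0.1, np.float64(0.2), 0.023) (-0.1, np.float64(0.205), 0.02) (-0.1, np.float64(0.21), 0.017) (-0.1, np.float64(0.215), 0.047) (-0.1, np.float64(0.22), 0.069) (-0.1, np.float64(0.225), 0.072) (-0.1, np.float64(0.23), 0.074) (-0.1, np.float64(0.235), 0.068) (-0.1, np.float64(0.24), 0.069) (-0.1, np.float64(0.245), 0.066) (-0.1, np.float64(0.25), 0.02) (-0.1, np.float64(0.255), 0.015) (-0.1, np.float64(0.26), 0.02) (-0.1,
[... 4935 characters left out ...]
275.7805 134.7824] 524 XY 0.07274499642456039 -0.17531652618634258 zmax 0.14370667817859695
obj [319.6108 155.9413] 1755 XY -0.07985142502736842 -0.07906814405151225 zmax 0.19405940716702363
layer 0.17 425 0.18705245741079746 ((-0.08321027457714081, -0.08885456621646881), (0.09771221876144409, 0.036830950528383255), 11.149895668029785) world [ 0.4906 -0.1164]
layer 0.115 213 0.1274949626482451 ((-0.08604307472705841, -0.07674761861562729), (0.09952696412801743, 0.011043861508369446), 12.200355529785156) world [ 0.4881 -0.1086]
layer 0.06 303 0.07501566998547315 ((-0.06673810631036758, -0.18079599738121033), (0.09695062786340714, 0.223221555352211), 10.839694023132324) world [ 0.5172 -0.1725]
```

View pics/crop.png

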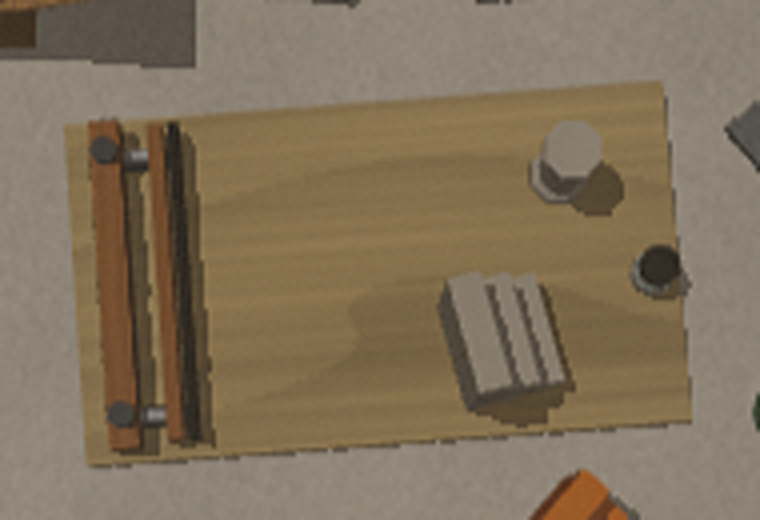

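The crop confirms the choice: pale grey staircase on the board at crop (505,340), back towards the stop and steps to the right. Its layer heights of 0.187/0.132/0.075 and the 30/60/88 mm depths agree with the description. Board yaw is 0.091, and the block is turned about 0.2 rad from that. Next I topple it with closed fingers.

```bash
cat >> h.py <<'E'
yaw=0.0911; o=np.array([.5672,-.0244]); xa=np.array([np.cos(yaw),np.sin(yaw)]); ya=np.array([-xa[1],xa[0]])
def S(x,y,z): return np.r_[o+x*xa+y*ya,z]
def toS(w): q=np.asarray(w)[...,:2]-o; return np.stack([q@xa,q@ya],-1)
def R(a): # tool y along stand-like x axis of yaw a, pointing down; tool x = pushing direction
    c,s=np.cos(a),np.sin(a); return np.array([[-s,c,0],[c,s,0],[0,0,-1.]])
def F(n=20):
    f=[]
    for _ in range(n): f.append(telemetry.get_obs()["contact_force"]); robot.wait(.01)
    return np.mean(f,0)
E
python3 - <<'E'
from h import *
np.set_printoptions(precision=3,suppress=True)
d=np.load("top0.npz")["d"];p=np.load("top0.npz")["p"];W=pts(d,eyes.get_calibration("top"))
h=cv2.cvtColor(p,cv2.COLOR_RGB2HSV);m=(h[...,0]<15)&(h[...,1]>180)&(W[...,2]>.03);m[:210]=0
print("orange S",toS(W[m]).min(0),toS(W[m]).max(0),np.nanmax(W[m][:,2]))
by=.29; bd=np.array([-np.sin(by),np.cos(by)]); r=S(-.079,-.1016,0)[:2]
print("riser",r)
a=r-.036*bd; e=r+.068*bd
robot.grip(0.0,40)
Q=R(by)
for z in(.32,.158):
    print(robot.inverse_kinematics(np.r_[a,z],Q))
robot.move_l([.175,.6,.32])
robot.goto(np.r_[a,.32],Q)
print(telemetry.get_obs()["time"])
robot.move_l(np.r_[a,.159]); f0=F(); print("f0",f0)
print("contact",robot.move_l(np.r_[r,.159],velocity=.03,until_force=1.5),telemetry.get_obs()["eef_pos"],F()-f0)
t=telemetry.get_obs()["eef_pos"][:2]; s=(t-r)@bd; print("s",s)
p,_,_=grab("side"); save("pics/push.png",p[80:240,220:420])
for k in range(1,12):
    robot.move_l(np.r_[t+.0075*k*bd,.159],velocity=.05); print(k,(F(5)-f0)[:2]@bd)
robot.wait(.6)
P=telemetry.get_obs()["eef_pos"]; robot.move_l(P+[0,0,.16])
for n in("top","side"):
    p,d,c=grab(n); np.savez(n+"1.npz",p=p,d=d); save(f"pics/{n}1.png",p)
C=[cv2.resize(np.load(n+"1.npz")["p"][s],(390,300)) for n,s in(("top",np.s_[95:225,240:409]),("side",np.s_[100:290,180:427]))]
save("pics/v1.png",np.hstack(C)); print(telemetry.get_obs()["time"])
E
```

```text
orange S [-0.588 -0.225] [-0.207  0.336] 0.7203700313251726
riser [ 0.498 -0.133]
[-0.442  0.279  1.653 -0.     1.209 -0.732]
[-0.442  0.455  1.861 -0.     0.825 -0.732]
4.55
f0 [-0.048 -0.102 -0.208]
contact True [ 0.5   -0.142  0.159] [ 0.599 -1.79   1.523]
s -0.009782258823751219
1 -1.474574419567109
2 -1.5421774709423826
3 -1.0812803260179884
4 -0.8061528830830367
5 -0.9073309224316559
6 -0.441617470692105
7 -0.19820484778547878
8 -0.09272546473826854
9 -0.15501767052450396
10 -0.2944601466772925
11 -0.09074858547433157
12.675
```

View pics/v1.png

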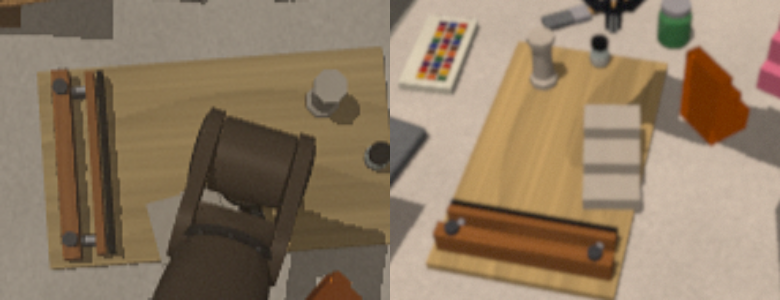

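The picture (right half) shows the block lying steps up at about (610,155), thin end towards the stop. It is close to the board's near edge, and the bystanders are in place. Next I measure its pose from the side depth.

```bash
python3 - <<'E'
from h import *
np.set_printoptions(precision=4,suppress=True)
D=np.load("side1.npz");W=pts(D["d"],eyes.get_calibration("side"));q=toS(W);Z=W[...,2]
v,u=np.mgrid[0:400,0:640]
box=(abs(q[...,0]+.1)<.1)&(q[...,1]>-.1)&(q[...,1]<.14)
for lo,hi in((.1,.112),(.071,.083),(.042,.053)):
    k=box&(Z>lo)&(Z<hi)
    k=cv2.morphologyEx(k.astype(np.uint8),cv2.MORPH_OPEN,np.ones((3,3)))>0
    if k.sum()>10: print(k.sum(),np.median(Z[k]),cv2.minAreaRect(q[k].astype(np.float32)),q[k].mean(0))
# vertical column & orange
Q=toS(W);h=cv2.cvtColor(D["p"],cv2.COLOR_RGB2HSV)
m=(h[...,0]<12)&(h[...,1]>180)&(u>350)&(u<420)&(v<200)&(v>120)
print("orange",np.nanmin(Q[m],0),np.nanmax(Q[m],0),np.nanmax(Z[m]))
E
```

```text
563 0.10644052145255412 ((-0.09302875399589539, -0.0429888516664505), (0.0986284613609314, 0.06302717328071594), 11.771114349365234) [-0.0933 -0.0405]
618 0.07769304123623644 ((-0.10252074897289276, 0.01287045143544674), (0.09752843528985977, 0.06466492265462875), 10.466845512390137) [-0.1032  0.0145]
618 0.04754805056617761 ((-0.11348682641983032, 0.06800779700279236), (0.09852662682533264, 0.06366182863712311), 9.602417945861816) [-0.1143  0.0687]
orange [-0.3341 -0.1783] [-0.2059 -0.1028] 0.17334105572187353
```

```bash
python3 - <<'E'
from h import *
np.set_printoptions(precision=4,suppress=True)
robot.grip(.06,40)
robot.goto(S(-.095,-.122,.30),R(yaw))
print("desc",robot.move_l(S(-.095,-.122,.05),until_force=6)); f0=F(); print(f0,telemetry.get_obs()["eef_pos"])
np.save("f0.npy",f0)
for y in np.arange(-.095,-.036,.005):
    hit=robot.move_l(S(-.095,y,.05),velocity=.03,until_force=14); f=F(4)-f0
    print(round(y,3),hit,"push",-f[:2]@ya,"lat",f[:2]@xa)
    if hit: break
p,d,c=grab("side"); np.savez("side2.npz",p=p,d=d)
p2,d2,c2=grab("top"); np.savez("top2.npz",p=p2,d=d2)
save("pics/v2.png",np.hstack([cv2.resize(p2[95:225,240:409],(390,300)),cv2.resize(p[100:290,180:427],(390,300))]))
print(telemetry.get_obs()["time"],toS(telemetry.get_obs()["eef_pos"]))
W=pts(d,c);q=toS(W);Z=W[...,2]
box=(abs(q[...,0]+.1)<.1)&(q[...,1]>-.1)&(q[...,1]<.2)
for lo,hi in((.1,.112),(.071,.083),(.042,.053)):
    k=box&(Z>lo)&(Z<hi)&(q[...,1]<.15)
    k=cv2.morphologyEx(k.astype(np.uint8),cv2.MORPH_OPEN,np.ones((3,3)))>0
    if k.sum()>10: print(k.sum(),np.median(Z[k]),cv2.minAreaRect(q[k].astype(np.float32)))
E
```

```text
desc False
[ 0.0155 -0.017   0.091 ] [ 0.4839 -0.1546  0.0504]
-0.095 False push 0.2103904246513525 lat 0.18412348889290037
-0.09 False push 0.3362278144233964 lat 0.4133057542422659
-0.085 False push 0.2942022777410921 lat -0.013552327595846219
-0.08 False push 0.2578489320469374 lat -0.5441971525298387
-0.075 False push -0.057832977149769156 lat -0.09787109901524356
-0.07 False push -0.10364460294708526 lat -0.22185262752605808
-0.065 False push 0.27392720732113907 lat 0.03246242311660026
-0.06 False push 0.02737608596420954 lat -0.3980566083892685
-0.055 False push 0.39156785216714945 lat 0.1976400881308146
-0.05 False push 0.7228008816519365 lat -0.0313902479134864
-0.045 False push -0.09412664555183356 lat 0.04818828458236572
-0.04 False push 0.2924481158722258 lat -0.1678515218283009
20.75 [-0.095  -0.0399]
636 0.10658720047382009 ((-0.09137380123138428, -0.005332019180059433), (0.10345394164323807, 0.07506988197565079), 2.346471071243286)
664 0.07766337242122368 ((-0.09059584885835648, 0.05507200211286545), (0.09991959482431412, 0.06535143405199051), 0.23548582196235657)
677 0.04754707736609798 ((-0.09041278064250946, 0.11208482086658478), (0.10114171355962753, 0.06277142465114594), 0.526098906993866)
```

View pics/v2.png

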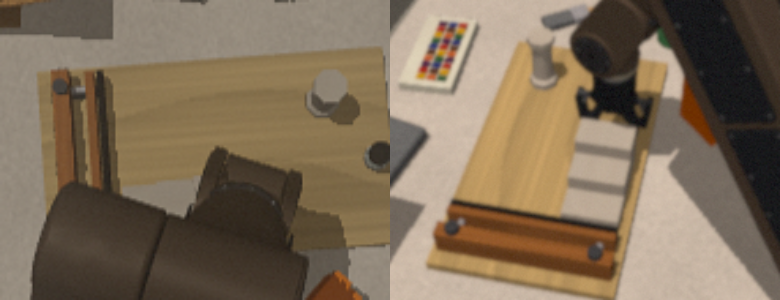

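The picture shows the block now squared at about (600,180) with the thin end just short of the bar and the fingers behind it. The fitted step angles are 0.2–2°. Next I advance in small steps, feeling for the rubber.

```bash
python3 - <<'E'
from h import *
f0=np.load("f0.npy"); y=toS(telemetry.get_obs()["eef_pos"])[1]
for _ in range(70):
    step=.002 if y<-.032 else .0005
    y+=step
    hit=robot.move_l(S(-.092,y,.05),velocity=.01,until_force=14)
    m=-(telemetry.get_obs()["contact_force"]-f0)[:2]@ya; s=-(F(12)-f0)[:2]@ya
    o_=telemetry.get_obs()
    print("%.4f act %.4f %s move %.2f still %.2f t %.1f tq %.2f"%(y,toS(o_["eef_pos"])[1],hit,m,s,o_["time"],o_["ft_torque"][2]))
    if hit or s>4.5 or y>.01 or o_["time"]>38: break
E
```

```text
-0.0379 act -0.0380 False move 2.88 still 2.45 t 21.4 tq 0.06
-0.0359 act -0.0358 False move 1.41 still 1.45 t 21.8 tq -0.08
-0.0339 act -0.0338 False move 1.87 still 1.92 t 22.3 tq -0.07
-0.0319 act -0.0318 False move 0.62 still 1.73 t 22.7 tq -0.06
-0.0314 act -0.0314 False move 3.34 still 2.91 t 23.1 tq 0.02
-0.0309 act -0.0309 False move 3.66 still 3.30 t 23.4 tq -0.00
-0.0304 act -0.0304 False move 4.44 still 3.68 t 23.8 tq -0.06
-0.0299 act -0.0299 False move 3.68 still 3.03 t 24.1 tq 0.01
-0.0294 act -0.0294 False move 4.24 still 3.55 t 24.5 tq -0.01
-0.0289 act -0.0289 False move 3.97 still 3.24 t 24.8 tq -0.01
-0.0284 act -0.0284 False move 3.89 still 3.45 t 25.2 tq 0.01
-0.0279 act -0.0279 False move 2.81 still 3.36 t 25.5 tq -0.01
-0.0274 act -0.0274 False move 3.54 still 3.43 t 25.9 tq -0.05
-0.0269 act -0.0269 False move 3.51 still 3.39 t 26.2 tq -0.04
-0.0264 act -0.0264 False move 2.78 still 3.61 t 26.6 tq -0.04
-0.0259 act -0.0259 False move 3.94 still 3.44 t 26.9 tq -0.01
-0.0254 act -0.0254 False move 3.01 still 3.34 t 27.3 tq -0.01
-0.0249 act -0.0249 False move 4.25 still 3.68 t 27.6 tq -0.06
-0.0244 act -0.0244 False move 2.91 still 3.23 t 28.0 tq -0.09
-0.0239 act -0.0239 False move 3.08 still 3.16 t 28.3 tq -0.04
-0.0234 act -0.0234 False move 3.75 still 3.60 t 28.7 tq 0.02
-0.0229 act -0.0229 False move 3.01 still 3.37 t 29.0 tq -0.06
-0.0224 act -0.0224 False move 3.37 still 3.72 t 29.4 tq 0.04
-0.0219 act -0.0219 False move 4.05 still 3.29 t 29.7 tq -0.06
-0.0214 act -0.0215 False move 4.39 still 4.60 t 30.1 tq 0.06
```

Baseline sliding push is about 3.4 N, and it first rises at y≈-0.0214, which agrees with the vision estimate of the face. So I press to about 13 N in total.

```bash
python3 - <<'E'
from h import *
f0=np.load("f0.npy"); y=-.0214
def st(tag,n=20):
    s=-(F(n)-f0)[:2]@ya; o_=telemetry.get_obs(); print("%s %.5f act %.5f still %.2f t %.1f tq %.2f"%(tag,y,toS(o_["eef_pos"])[1],s,o_["time"],o_["ft_torque"][2])); return s
for _ in range(14):
    y+=.00025; hit=robot.move_l(S(-.092,y,.05),velocity=.01,until_force=6); s=st("in")
    if hit or s>12.6: break
robot.wait(.6); s=st("hold",40)
p,d,c=grab("side"); np.savez("side3.npz",p=p,d=d); save("pics/v3.png",cv2.resize(p[120:290,200:400],None,fx=3,fy=3,interpolation=cv2.INTER_CUBIC))
W=pts(d,c);q=toS(W);Z=W[...,2]
box=(abs(q[...,0]+.1)<.1)&(q[...,1]>-.1)&(q[...,1]<.153)
for lo,hi in((.071,.083),(.042,.053)):
    k=box&(Z>lo)&(Z<hi); k=cv2.morphologyEx(k.astype(np.uint8),cv2.MORPH_OPEN,np.ones((3,3)))>0
    print(k.sum(),cv2.minAreaRect(q[k].astype(np.float32)))
E
```

```text
in -0.02115 act -0.02127 still 5.62 t 30.5 tq 0.02
in -0.02090 act -0.02109 still 6.43 t 30.9 tq 0.04
in -0.02065 act -0.02092 still 7.64 t 31.3 tq 0.06
in -0.02040 act -0.02076 still 8.71 t 31.7 tq 0.06
in -0.02015 act -0.02059 still 9.69 t 32.1 tq 0.06
in -0.01990 act -0.02044 still 10.38 t 32.6 tq 0.07
in -0.01965 act -0.02023 still 11.40 t 33.0 tq 0.06
in -0.01940 act -0.02008 still 12.42 t 33.4 tq 0.02
in -0.01915 act -0.01992 still 13.51 t 33.8 tq 0.05
hold -0.01915 act -0.01992 still 13.39 t 34.8 tq 0.07
669 ((-0.09016261994838715, 0.0752638429403305), (0.06406588852405548, 0.10080605000257492), 89.3095474243164)
523 ((-0.09047554433345795, 0.12742163240909576), (0.05135412886738777, 0.09961289912462234), 89.18998718261719)
```

View pics/v3.png

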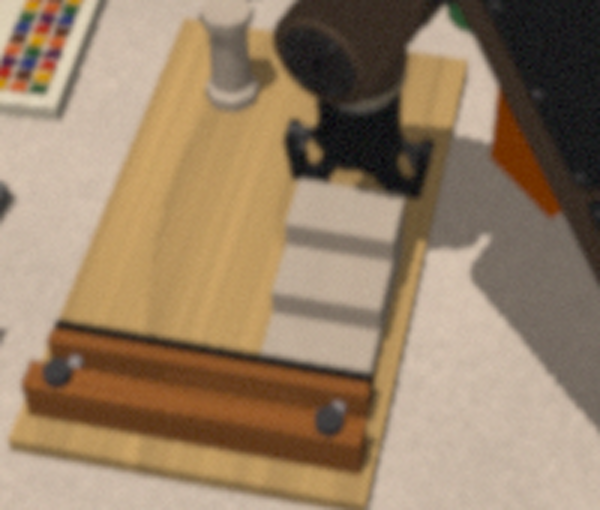

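The picture shows the block at (340,280) with its thin end flat on the black rubber (315,365), fingers behind it and the column upright. Stop force is about 10 N (13.4 minus 3.4), and the 1.6 mm of compression agrees. Angle error is about 0.013 rad. Next I ease off slowly and watch how far the block follows.

```bash
python3 - <<'E'
from h import *
f0=np.load("f0.npy"); y=-.01915
for _ in range(16):
    y-=.0003; robot.move_l(S(-.092,y,.05),velocity=.005)
    s=-(F(16)-f0)[:2]@ya; o_=telemetry.get_obs(); print("out %.5f act %.5f still %.2f t %.1f"%(y,toS(o_["eef_pos"])[1],s,o_["time"]))
    if s<1.2 or o_["time"]>46: break
E
```

```text
out -0.01945 act -0.01997 still 10.71 t 35.2
out -0.01975 act -0.02006 still 7.91 t 35.6
out -0.02005 act -0.02021 still 6.42 t 36.0
out -0.02035 act -0.02040 still 5.40 t 36.3
out -0.02065 act -0.02058 still 2.90 t 36.7
out -0.02095 act -0.02084 still 1.07 t 37.1
```

Residual compression is about 0.7 mm (roughly 4 N), held by friction. Next I back off, wait, and re-touch lightly to check that the block hasn't crept.

```bash
python3 - <<'E'
from h import *
f0=np.load("f0.npy")
robot.move_l(S(-.092,-.025,.05),velocity=.01); robot.wait(1.5); f1=F(20)
y=-.0225
for _ in range(8):
    robot.move_l(S(-.092,y,.05),velocity=.01); s=-(F(14)-f1)[:2]@ya; o_=telemetry.get_obs(); print("%.5f act %.5f still %.2f t %.1f"%(y,toS(o_["eef_pos"])[1],s,o_["time"]))
    if s>1.2: break
    y+=.0004
E
```

```text
-0.02250 act -0.02252 still -0.01 t 39.8
-0.02210 act -0.02211 still 0.19 t 40.2
-0.02170 act -0.02169 still -0.14 t 40.6
-0.02130 act -0.02130 still -0.19 t 40.9
-0.02090 act -0.02107 still 3.53 t 41.3
```

The block stayed put after 2.5 s unsupported: the rear face is about 0.3 mm further forward than at first rubber contact. I reseat it slightly, withdraw and hand in.

```bash
python3 - <<'E'
from h import *
f0=np.load("f0.npy")
robot.move_l(S(-.092,-.0200,.05),velocity=.01,until_force=9); robot.wait(.3); print(-(F()-f0)[:2]@ya)
robot.move_l(S(-.092,-.028,.05),velocity=.015)
p,d,c=grab("side"); np.savez("side4.npz",p=p,d=d)
robot.close_job(); print(telemetry.get_obs()["time"])
W0=np.load("side0.npz")["p"].astype(int); save("pics/v4.png",p)
E
```

```text
7.688394582126769
the job is handed in; nothing more can be done
the job is handed in; nothing more can be done
```

I toppled the pale grey block onto its back with a high push, squared it with a two-finger push on the rear face, and slid it onto the rubber. I pressed it home, backed the fingers off about 7 mm and handed the job in at roughly 43 s of the 58 s allowed. No verdict was reported.

- **Press:** it held about 13.4 N of push, less about 3.4 N of sliding friction, so about 10 N on the stop. The 1.6 mm the rubber gave agrees with that.
- **Squareness:** the last depth fit put the block about 0.013 rad off square, against the 0.04 limit.
- **Still touching:** after about 2.5 s with the fingers off, a light re-touch found the rear face about 0.3 mm still pressed in, so about 2 N on the rubber. It had eased back about 0.3 mm during that wait. I then reseated it with a 7.7 N push just before withdrawing and handing in.
- **Other things:** the last picture I viewed, taken during the press, showed the column upright and the orange look-alike standing. The tumbler, stone, jar, brush and ink jar were not in that view. I never measured whether any of them moved.
- **Check that failed:** the final picture was not saved, because handing in ended the script first, so the end state was not viewed.

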